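Find and seat the rocking case lid

ROBOT

A 7-joint arm with a two-finger parallel gripper is mounted at the origin on the work surface. World frame = base frame: x ahead of the robot, y to its left, z up, the work surface at z = 0. Lengths are in mm, angles in degrees, forces in N, time in s.
With the tool pointing down it reaches from about 425 to 1025 mm from the base axis. Payload 9.4 kg.
Tool frame: the origin (TCP) lies on the centre line of the jaws, within the pads' length; the fingertips stand 17 mm ahead of it and the grasp point (between the pads) lies 2 mm behind it; z points along the fingers, y is the direction in which the jaws open and shut (so a half turn about z gives the same grasp; the last joint's range is limited). The gripper opens to 85 mm and grips with 20 to 120 N. Pads are 22 mm wide; open, the fingers measure 114 mm over their backs; the gripper's body (76 mm by 85 mm) begins 54 mm behind the grasp point. The pads swing forward as they close: fully open they stand 13 mm farther back than shut.
Start: joints at [64.475, 34.337, -0.143, 91.639, 0.103, 54.024, -4.572], TCP at [261.35, -676.255, 211.975] pointing down, gripper open.
Joint ranges: [-147.43, 147.43], [-19.82, 112.94], [-74.19, 73.91], [6.32, 146.72], [-59.91, 239.91], [6.04, 106.73], [-150.56, 150.56]. Speed limits (degrees/s): [127.2, 127.2, 172.46, 172.46, 180, 180, 180].

INTERFACE

Orientations are given as a 3x3 rotation matrix whose columns are the frame's x, y, z axes.
In Python, from bench import r, eyes gives the robot as it stands.
- The arm moves only by the tool jog_arm, never from a script. Its arguments are lists of equal length, an entry for each row: "slide": the shift along the world's x, y, z in m, a list of three; "rotation": the turn, a rotation vector about the world's x, y, z in rad, a list of three; "jaw": the opening, from 0 (shut) to 1 (fully open). In form: {"slide": [[dx, dy, dz], ...], "rotation": [[ax, ay, az], ...], "jaw": [jaw, ...]}. A call has 1 to 12 rows; each row shifts and turns the commanded pose from where the row before left it; what a row does not reach is not made up. A row lasts 1/12 s, in which the tool goes at most 41.7 mm and 7.16 degrees, less where a joint would pass 70% of its speed; a pose out of reach is approached as far as the arm can. A call is refused whole if a number of a shift passes 0.0417 or a number of a turn 0.125, either way. A call with a gripper value outside its range is refused whole. The fingers move at their own pace and stop on an object; "force" is the grip in N (left out, the last holds). Time passes only in rows, so rows that do not move let the fingers close. It gives the time, the measured TCP pose, the force and the opening at its end, in the units of the state.
- r.state(): the state, without advancing time (a new reading comes with each control period).
- eyes.read_camera(name): name is "side" or "top" or "wrist"; returns a dict with "frame" (384x512x3 uint8, blue, green, red), "fx", "fy", "cx", "cy" (pixels), "k1" (the pictures are not rectified: a ray, as slopes to the right and down, at radius r is drawn at 1 + k1 r^2 times it, then the intrinsics apply), "rvec" (rotation vector, rad) and "tvec" (3), from world to camera coordinates, as OpenCV has them. Camera axes: x right, y down, z forward; pixel columns grow to the right and rows downward; lengths in mm; the calibration is good to about 2 mm. A picture is of the moment at which its call begins. There is no depth.
- r.close_job(): hands the job in, once; it reports no verdict.
The state is a dict: "time_s": time; "qpos": joint angles; "qd": joint speeds; "tau": joint torques, N m; "position": TCP position; "eef_rot": TCP orientation; "force": force on the tool from outside, world axes, zero at the start; "wrist_torque": the same for the moment, N m; "opening": opening from 0.0 (shut) to 1.0 (fully open).
Only numpy, scipy, OpenCV 4.12 (cv2) and the standard library are available. Lean on these libraries where they do the work, as an engineer would, in place of code of your own. Each camera call takes 0.05 s, during which the arm holds its last target.

TASK

Three of the four red lids on the bench are home on their cases and one is not: with a shut fingertip press lightly near the ends of the lids, one after another, until one rocks under your finger. Then press that lid firmly on its white dot until it goes home, and keep pressing there: the program finishes with the fingertip still pushing firmly on that lid's dot. Only press; do not pick up or shove off any lid, and leave everything else where it is.

Things in the scene. Friction and masses are not known exactly. Their poses are not given: they have to be found in the camera images.
- lid_a: one of four identical dark-red lids, any of which may be the loose one, each on a black case: plate 100 (own x) x 64 (own y) x 5 mm, white dot 20 mm across at the middle of its top; origin at the centre of the plate's underside, top face 5 mm above it, z up. Four 11 mm pegs under the corners sit in the case with 1.5 mm play, so it cannot slide off
- lid_b: lid identical to lid_a, origin and axes alike. All cases: 100 x 64 mm, under the lid and of its yaw, fixed to the table; rim 36 mm above the case's bottom, which rubber feet raise by 1 to 9 mm, different for each case, so a lid's height does not tell which is loose
- lid_c: lid identical to lid_a, origin and axes alike. All lids: one that is home bears on the rim of its case and is firm under a finger anywhere; the one loose lid stands level, 3 mm above its rim, on its catch block. Its end pressed with 1 to 10 N drops 3 mm to the rim
- lid_d: lid identical to lid_a, origin and axes alike. All lids: a loose one pressed 25 to 42 mm from its middle along own x leans about 0.08 rad about its own y, the other end rising, and falls back level when let go; pressing an end does not seat it (above 25 N it may start to). Pressing its white dot with 14 to 30 N does: it sinks 3 mm onto the rim and stays
- catch_a: catch block hidden in the case under lid_a: 20 (lid x) x 46 (lid y) x 14 mm, origin at the centre of its top, which touches the underside of the level lid. In three cases it is fully in and fixed; under the loose lid, whichever that is, it stands 3 mm too high and slides straight down against about 11 N of friction, with no spring back
- catch_b: catch block hidden in the case under lid_b: 20 (lid x) x 46 (lid y) x 14 mm, origin at the centre of its top, which touches the underside of the level lid. In three cases it is fully in and fixed; under the loose lid, whichever that is, it stands 3 mm too high and slides straight down against about 11 N of friction, with no spring back
- catch_c: catch block hidden in the case under lid_c: 20 (lid x) x 46 (lid y) x 14 mm, origin at the centre of its top, which touches the underside of the level lid. In three cases it is fully in and fixed; under the loose lid, whichever that is, it stands 3 mm too high and slides straight down against about 11 N of friction, with no spring back
- catch_d: catch block hidden in the case under lid_d: 20 (lid x) x 46 (lid y) x 14 mm, origin at the centre of its top, which touches the underside of the level lid. In three cases it is fully in and fixed; under the loose lid, whichever that is, it stands 3 mm too high and slides straight down against about 11 N of friction, with no spring back
- jar: small clear screw jar with black cap, 38 mm across, 55 mm tall, standing in the gap between the two middle cases; origin under its base. Not to be disturbed
- screwdriver: green-handled screwdriver lying beyond the cases, 170 mm long, origin on the table under it. Not to be disturbed
- spool: metal spool, 54 mm across, 36 mm tall, standing beyond the cases; origin under its base. Not to be disturbed
- stack: two finished black cases on brass-footed corner posts, stacked, 60 x 75 x 60 mm, beyond the cases; origin under its base. Not to be disturbed
- meter: grey hand-held multimeter lying on its back to the left, 150 x 75 x 42 mm; origin under its centre. Not to be disturbed
- file: flat steel file with blue handle lying to the right, 160 x 18 x 12 mm; origin under its centre. Not to be disturbed
There are look-alikes about, which are no part of the job. What is shaped like the lid_a but orange is not meant. Leave any orange look-alike of the lid_d alone.

How it is judged:
By the outcome, as a careful person would: the job done as asked, in the order asked, and still so for the second after the job is handed in, while the arm keeps its last pose, push and grip.
It also fails if it takes over 48 s, if anything falls off the work surface, if the arm or the gripper's body presses on something with over 40 N, if the wrist force passes 120 N, or if a joint passes its speed limit or range.

## Working session

There is one attempt and no reset: what is moved stays moved. The work goes in short steps, Python scripts to look and compute and a tool call to move; the robot and the scene stay as the last step left them, time stands still between calls to the robot, and variables do not carry over. Pictures are saved under pics/ and viewed, and the job is handed in when it is done.

Besides the shell and the picture viewer there is one more tool, called after ">>>" as name(argument=value, ...), one argument or row to a line, values as JSON. jog_arm: Moves the arm, as the interface text tells. Its arguments: {"type":"object","properties":{"slide":{"type":"array"},"rotation":{"type":"array"},"jaw":{"type":"array"},"force":{"type":"number"}},"required":["slide","rotation","jaw"]}

```bash
ls; mkdir -p pics
python3 - <<'E'
from bench import r, eyes
import cv2
for n in("top","side"):
    d=eyes.read_camera(n); cv2.imwrite(f"pics/{n}0.png",d["frame"]); d.pop("frame"); print(n,d)
print(r.state())
E
```

```text
pics
top {'fx': 417.8030833672352, 'fy': 417.8030833672352, 'cx': 251.71664629855175, 'cy': 192.04679348751498, 'k1': 0.04882030147263228, 'rvec': array([ 2.21191786, -2.15617768,  0.06868005]), 'tvec': array([7.35994170e-01, 5.59648966e+02, 1.32666171e+03])}
side {'fx': 398.4661420962702, 'fy': 398.4661420962702, 'cx': 261.1603930186011, 'cy': 191.19572451727043, 'k1': -0.015973753174885426, 'rvec': array([ 0.28727313, -2.66854601,  1.41832411]), 'tvec': array([ 529.08377633,  130.44914066, 1022.71925797])}
{'time_s': 0.1, 'qpos': array([64.47620877, 34.37985311, -0.14702282, 91.67712451,  0.10469131,
       54.0239062 , -4.57282554]), 'qd': array([ 0.05929164, -0.06895952,  0.01507775, -0.08447466,  0.03389129,
       -0.01571069,  0.04771484]), 'tau': array([ 5.53204518e-03, -7.77985811e+01,  1.56989805e+00, -2.58622366e+01,
        1.26580533e-02,  5.51965786e-03,  6.89175437e-06]), 'position': array([ 261.16935928, -675.8353704 ,  211.19917689]), 'eef_rot': array([[ 9.32740175e-01,  3.60548693e-01, -6.36751500e-04],
       [ 3.60549228e-01, -9.32739338e-01,  1.25766564e-03],
       [-1.40473471e-04, -1.40265553e-03, -9.99999006e-01]]), 'force': array([ 0.1748304 ,  0.38009666, -0.02993809]), 'wrist_torque': array([-0.01041776,  0.03674494, -0.0150744 ]), 'opening': 0.9997610206364953}
```

View pics/top0.png

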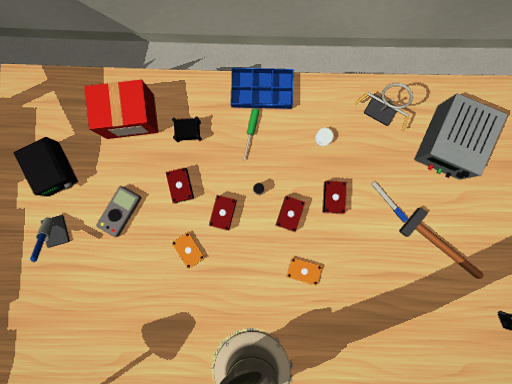

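View pics/side0.png

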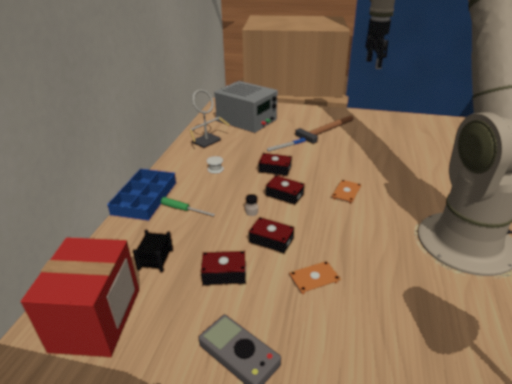

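The top view shows four red lids, with dots near (179,185), (223,212), (291,213) and (335,197). The two orange look-alikes are at (188,250) and (305,270), and the jar is at (259,188).

```bash
cat > h.py <<'E'
import numpy as np, cv2
from scipy.spatial.transform import Rotation as R
def ray(d,uv):
    uv=np.array(uv,float); q=np.array([(uv[0]-d["cx"])/d["fx"],(uv[1]-d["cy"])/d["fy"]]); p=q.copy()
    for _ in range(20): p=q/(1+d["k1"]*(p@p))
    M=cv2.Rodrigues(np.array(d["rvec"]))[0]; t=np.array(d["tvec"]).ravel()
    v=M.T@np.array([p[0],p[1],1]); return -M.T@t, v/np.linalg.norm(v)
def onz(d,uv,z):
    o,v=ray(d,uv); return o+v*(z-o[2])/v[2]
def tri(a,b):
    (o1,v1),(o2,v2)=a,b
    s=np.linalg.lstsq(np.c_[v1,-v2],o2-o1,rcond=None)[0]
    p,q=o1+v1*s[0],o2+v2*s[1]; return (p+q)/2,np.linalg.norm(p-q)
def lids(img,amin=60):
    hsv=cv2.cvtColor(img,cv2.COLOR_BGR2HSV); h,s,v=cv2.split(hsv)
    red=(((h<6)|(h>172))&(s>150)&(v>25)&(v<150)).astype(np.uint8)
    out=[]
    cs,_=cv2.findContours(red,cv2.RETR_EXTERNAL,cv2.CHAIN_APPROX_NONE)
    for c in cs:
        if cv2.contourArea(c)<amin: continue
        m=np.zeros(red.shape,np.uint8); cv2.drawContours(m,[cv2.convexHull(c)],-1,1,-1)
        w=np.clip(img.min(2).astype(float)-60,0,None)*m
        w[cv2.erode(m,np.ones((3,3)))==0]=0
        if w.sum()<500: continue
        yy,xx=np.mgrid[:w.shape[0],:w.shape[1]]
        out.append((np.array([(w*xx).sum(),(w*yy).sum()])/w.sum(),c))
    return out
E
python3 - <<'E'
from h import *
from bench import r,eyes
T=eyes.read_camera("top");S=eyes.read_camera("side")
lt=lids(T["frame"]);ls=lids(S["frame"])
print([(np.round(c,1),cv2.contourArea(k)) for c,k in lt]);print([(np.round(c,1),cv2.contourArea(k)) for c,k in ls])
for c,k in lt:
    pts=np.array([onz(T,p[0],47)[:2] for p in k],np.float32)
    rc=cv2.minAreaRect(pts)
    print("top",c.round(1),onz(T,c,47).round(1),rc)
    b=min((tri(ray(T,c),ray(S,e))[::-1]+(e,) for e,_ in ls),key=lambda x:x[0]); print("   ",b[0].round(2),b[1].round(1),b[2].round(1))
E
```

```text
[(array([290.4, 213.4]), 569.5), (array([222. , 212.2]), 577.0), (array([335.2, 196.6]), 582.5), (array([178.5, 184.5]), 597.0), (array([122.1, 123.2]), 903.5)]
[(array([223.1, 260.1]), 802.5), (array([112.6, 284.5]), 5692.0), (array([271.2, 227.8]), 614.5), (array([284.6, 183.3]), 384.0), (array([274.8, 158. ]), 213.0)]
top [290.4 213.4] [ 493.5 -108.3   47. ] ((493.989013671875, -108.01687622070312), (63.33879470825195, 96.43450927734375), 73.0963363647461)
    0.97 [ 494.1 -108.4   44.4] [284.6 183.3]
top [222.  212.2] [491.8 106.5  47. ] ((492.05926513671875, 104.77250671386719), (63.438201904296875, 97.3692855834961), 77.48245239257812)
    0.43 [488.5  91.9 239.9] [274.8 158. ]
top [335.2 196.6] [ 549.8 -247.8   47. ] ((549.3294677734375, -246.8014373779297), (63.82843017578125, 98.27035522460938), 87.9271240234375)
    0.97 [ 550.2 -247.7   46.8] [274.8 158. ]
top [178.5 184.5] [575.5 246.5  47. ] ((574.5750732421875, 244.78912353515625), (99.29874420166016, 64.65162658691406), 15.332876205444336)
    0.15 [575.3 245.8  50.9] [223.1 260.1]
top [122.1 123.2] [766.1 432.   47. ] ((770.7492065429688, 398.6162109375), (152.73245239257812, 224.38897705078125), 45.37179183959961)
    8.3 [748.7 410.9 106.5] [112.6 284.5]
```

>>> jog_arm(
  slide=[
    [0.02, 0.025, 0],
    [0.022, 0.03, 0],
    [0.022, 0.03, 0],
    [0.022, 0.03, 0],
    [0.022, 0.03, 0],
    [0.022, 0.03, 0],
    [0.022, 0.03, 0],
    [0.022, 0.03, 0],
    [0.022, 0.03, 0],
    [0.022, 0.03, 0],
    [0.022, 0.03, 0],
    [0.022, 0.03, 0],
  ],
  rotation=[
    [0, 0, 0.093],
    [0, 0, 0.093],
    [0, 0, 0.093],
    [0, 0, 0.093],
    [0, 0, 0.093],
    [0, 0, 0.093],
    [0, 0, 0.093],
    [0, 0, 0.093],
    [0, 0, 0.093],
    [0, 0, 0.093],
    [0, 0, 0.093],
    [0, 0, 0.093],
  ],
  jaw=[0, 0, 0, 0, 0, 0, 0, 0, 0, 0, 0, 0],
)

```text
time_s: 1.2
position: [524.1, -319.8, 212.1]
eef_rot: [[0.081, 0.997, 0.0], [0.997, -0.081, -0.0], [-0.0, 0.0, -1.0]]
force: [1.6, -1.0, 0.5]
opening: 0.003
```

Run:
```python
from h import *
from bench import r,eyes
T=eyes.read_camera("top");S=eyes.read_camera("side")
print(tri(ray(T,[222,212.2]),ray(S,[271.2,227.8])))
s=r.state();print(s["time_s"],s["position"],s["eef_rot"].round(3),s["qpos"].round(1),s["opening"],s["force"])
```

```text
(array([491.9797151 , 106.59189481,  47.78524659]), np.float64(0.601568010574391))
1.3 [ 527.76922758 -314.51201763  212.33287737] [[ 0.074  0.997  0.003]
 [ 0.997 -0.074  0.003]
 [ 0.003  0.003 -1.   ]] [ 39.1  27.8 -19.6 105.9  11.8  48.3   9.6] 0.0016253165366802845 [-0.88886374  0.22182048  0.7118905 ]
```

>>> jog_arm(
  slide=[
    [0.01, 0.012, 0],
    [0.01, 0.012, -0.015],
    [0.01, 0.012, -0.02],
    [0.01, 0.012, -0.025],
    [0.01, 0.012, -0.025],
    [0.01, 0.012, -0.025],
    [0, 0, -0.017],
    [0, 0, 0],
    [0, 0, 0],
  ],
  rotation=[
    [0, 0, 0],
    [0, 0, 0],
    [0, 0, 0],
    [0, 0, 0],
    [0, 0, 0],
    [0, 0, 0],
    [0, 0, 0],
    [0, 0, 0],
    [0, 0, 0],
  ],
  jaw=[0, 0, 0, 0, 0, 0, 0, 0, 0],
)

```text
time_s: 2.05
position: [582.5, -249.5, 84.3]
eef_rot: [[0.086, 0.996, -0.002], [0.996, -0.086, 0.0], [0.0, -0.002, -1.0]]
force: [0.6, -0.7, 0.7]
opening: -0.003
```

Run:
```python
from h import *
from bench import r,eyes
T=eyes.read_camera("wrist");cv2.imwrite("pics/w1.png",T["frame"])
T=eyes.read_camera("side");cv2.imwrite("pics/s1.png",T["frame"])
s=r.state();print(s["time_s"],s["position"],s["eef_rot"].round(3),s["qpos"].round(1),s["opening"],s["force"])
```

```text
2.15 [ 583.47727433 -250.32024909   86.04123494] [[ 0.087  0.996  0.001]
 [ 0.996 -0.087 -0.001]
 [-0.001  0.001 -1.   ]] [ 28.4  37.6 -15.6 109.   16.5  35.5  -2.7] -0.0008480022300512986 [7.06856223e-01 2.95175951e-04 7.98284208e-01]
```

View pics/w1.png

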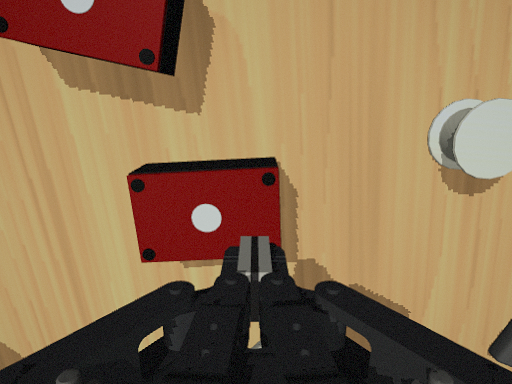

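View pics/s1.png

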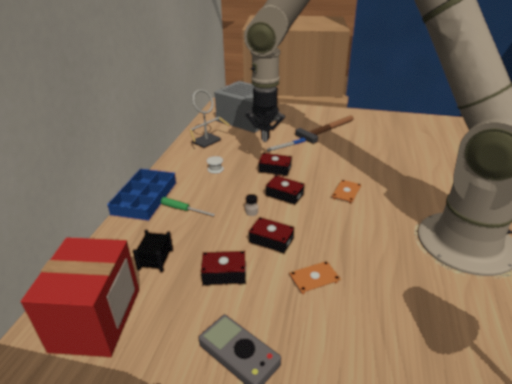

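The wrist view shows the shut tip (255,240) over the +x end of the rightmost lid. Next I'll descend in fine steps.

>>> jog_arm(
  slide=[
    [0, 0, -0.006],
    [0, 0, -0.006],
    [0, 0, -0.003],
    [0, 0, 0],
    [0, 0, 0],
  ],
  rotation=[
    [0, 0, 0],
    [0, 0, 0],
    [0, 0, 0],
    [0, 0, 0],
    [0, 0, 0],
  ],
  jaw=[0, 0, 0, 0, 0],
)

```text
time_s: 2.57
position: [583.2, -249.3, 69.9]
eef_rot: [[0.086, 0.996, -0.0], [0.996, -0.086, 0.0], [0.0, -0.0, -1.0]]
force: [0.4, -0.1, -0.6]
opening: 0.004
```

>>> jog_arm(
  slide=[
    [0, 0, -0.001],
    [0, 0, -0.001],
    [0, 0, 0],
  ],
  rotation=[
    [0, 0, 0],
    [0, 0, 0],
    [0, 0, 0],
  ],
  jaw=[0, 0, 0],
)

```text
time_s: 2.82
position: [583.3, -249.2, 67.9]
eef_rot: [[0.086, 0.996, -0.0], [0.996, -0.086, 0.0], [0.0, -0.0, -1.0]]
force: [1.5, -0.1, -0.3]
opening: 0.001
```

>>> jog_arm(
  slide=[
    [0, 0, -0.001],
    [0, 0, 0],
  ],
  rotation=[
    [0, 0, 0],
    [0, 0, 0],
  ],
  jaw=[0, 0],
)

```text
time_s: 2.98
position: [583.3, -249.3, 66.9]
eef_rot: [[0.086, 0.996, -0.0], [0.996, -0.086, -0.0], [-0.0, -0.0, -1.0]]
force: [0.5, -1.0, -0.9]
opening: -0.001
```

>>> jog_arm(
  slide=[
    [0, 0, -0.001],
    [0, 0, 0],
  ],
  rotation=[
    [0, 0, 0],
    [0, 0, 0],
  ],
  jaw=[0, 0],
)

```text
time_s: 3.15
position: [583.3, -249.2, 65.8]
eef_rot: [[0.086, 0.996, -0.0], [0.996, -0.086, 0.0], [0.0, -0.0, -1.0]]
force: [-0.5, -0.4, 0.5]
opening: -0.001
```

>>> jog_arm(
  slide=[
    [0, 0, -0.001],
    [0, 0, 0],
  ],
  rotation=[
    [0, 0, 0],
    [0, 0, 0],
  ],
  jaw=[0, 0],
)

```text
time_s: 3.32
position: [583.3, -249.2, 64.8]
eef_rot: [[0.086, 0.996, -0.0], [0.996, -0.086, -0.0], [-0.0, -0.0, -1.0]]
force: [-0.2, -0.8, 1.1]
opening: -0.002
```

>>> jog_arm(
  slide=[
    [0, 0, -0.0005],
    [0, 0, 0],
  ],
  rotation=[
    [0, 0, 0],
    [0, 0, 0],
  ],
  jaw=[0, 0],
)

```text
time_s: 3.48
position: [583.3, -249.2, 64.4]
eef_rot: [[0.086, 0.996, -0.0], [0.996, -0.086, -0.0], [-0.0, -0.0, -1.0]]
force: [-0.6, 0.5, 0.9]
opening: 0.002
```

>>> jog_arm(
  slide=[
    [0, 0, -0.0005],
    [0, 0, 0],
  ],
  rotation=[
    [0, 0, 0],
    [0, 0, 0],
  ],
  jaw=[0, 0],
)

```text
time_s: 3.65
position: [583.3, -249.2, 63.9]
eef_rot: [[0.086, 0.996, -0.0], [0.996, -0.086, 0.0], [0.0, -0.0, -1.0]]
force: [-0.1, -0.3, -0.6]
opening: -0.003
```

>>> jog_arm(
  slide=[
    [0, 0, -0.0005],
    [0, 0, 0],
  ],
  rotation=[
    [0, 0, 0],
    [0, 0, 0],
  ],
  jaw=[0, 0],
)

```text
time_s: 3.82
position: [583.3, -249.2, 63.4]
eef_rot: [[0.086, 0.996, -0.0], [0.996, -0.086, -0.0], [-0.0, -0.0, -1.0]]
force: [0.1, 0.4, 0.5]
opening: -0.004
```

>>> jog_arm(
  slide=[
    [0, 0, -0.0005],
    [0, 0, 0],
  ],
  rotation=[
    [0, 0, 0],
    [0, 0, 0],
  ],
  jaw=[0, 0],
)

```text
time_s: 3.98
position: [583.3, -249.2, 62.9]
eef_rot: [[0.086, 0.996, -0.0], [0.996, -0.086, -0.0], [-0.0, -0.0, -1.0]]
force: [-0.9, -0.2, -0.2]
opening: -0.002
```

>>> jog_arm(
  slide=[
    [0, 0, -0.0005],
    [0, 0, 0],
  ],
  rotation=[
    [0, 0, 0],
    [0, 0, 0],
  ],
  jaw=[0, 0],
)

```text
time_s: 4.15
position: [583.3, -249.2, 62.4]
eef_rot: [[0.086, 0.996, -0.0], [0.996, -0.086, -0.0], [-0.0, -0.0, -1.0]]
force: [-0.4, 0.6, 0.3]
opening: -0.002
```

Run:
```python
from h import *
from bench import r,eyes
T=eyes.read_camera("wrist");cv2.imwrite("pics/w2.png",T["frame"])
s=r.state();print(s["time_s"],s["position"],s["force"],s["wrist_torque"])
```

```text
4.2 [ 583.28155106 -249.24468981   62.40758946] [-0.5677611   0.49394577 -0.058222  ] [ 0.00018286  0.01791905 -0.02656852]
```

View pics/w2.png

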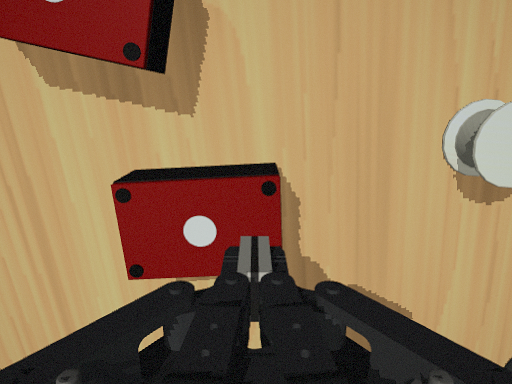

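No contact yet; the tip is still just above the +x end of the lid. I'll keep going down.

>>> jog_arm(
  slide=[
    [0, 0, -0.0005],
    [0, 0, 0],
  ],
  rotation=[
    [0, 0, 0],
    [0, 0, 0],
  ],
  jaw=[0, 0],
)

```text
time_s: 4.37
position: [583.3, -249.2, 61.9]
eef_rot: [[0.086, 0.996, -0.0], [0.996, -0.086, -0.0], [-0.0, -0.0, -1.0]]
force: [-0.0, 0.0, -0.3]
opening: 0.002
```

>>> jog_arm(
  slide=[
    [0, 0, -0.0005],
    [0, 0, 0],
  ],
  rotation=[
    [0, 0, 0],
    [0, 0, 0],
  ],
  jaw=[0, 0],
)

```text
time_s: 4.53
position: [583.3, -249.3, 61.4]
eef_rot: [[0.086, 0.996, -0.0], [0.996, -0.086, -0.0], [-0.0, -0.0, -1.0]]
force: [-1.0, -0.3, 0.1]
opening: -0.002
```

>>> jog_arm(
  slide=[
    [0, 0, -0.0005],
    [0, 0, 0],
  ],
  rotation=[
    [0, 0, 0],
    [0, 0, 0],
  ],
  jaw=[0, 0],
)

```text
time_s: 4.7
position: [583.3, -249.2, 60.9]
eef_rot: [[0.086, 0.996, -0.0], [0.996, -0.086, 0.0], [-0.0, -0.0, -1.0]]
force: [0.1, -0.1, 0.2]
opening: 0.003
```

>>> jog_arm(
  slide=[
    [0, 0, -0.0005],
    [0, 0, 0],
  ],
  rotation=[
    [0, 0, 0],
    [0, 0, 0],
  ],
  jaw=[0, 0],
)

```text
time_s: 4.87
position: [583.3, -249.2, 60.4]
eef_rot: [[0.086, 0.996, -0.0], [0.996, -0.086, -0.0], [-0.0, -0.0, -1.0]]
force: [-0.2, 0.9, -0.1]
opening: 0.005
```

>>> jog_arm(
  slide=[
    [0, 0, -0.0005],
    [0, 0, 0],
  ],
  rotation=[
    [0, 0, 0],
    [0, 0, 0],
  ],
  jaw=[0, 0],
)

```text
time_s: 5.03
position: [583.3, -249.2, 59.9]
eef_rot: [[0.086, 0.996, -0.0], [0.996, -0.086, -0.0], [-0.0, -0.0, -1.0]]
force: [0.0, 0.0, -0.5]
opening: -0.001
```

>>> jog_arm(
  slide=[
    [0, 0, -0.0005],
    [0, 0, 0],
  ],
  rotation=[
    [0, 0, 0],
    [0, 0, 0],
  ],
  jaw=[0, 0],
)

```text
time_s: 5.2
position: [583.3, -249.3, 59.4]
eef_rot: [[0.086, 0.996, -0.0], [0.996, -0.086, -0.0], [-0.0, -0.0, -1.0]]
force: [-0.4, -0.2, 0.7]
opening: -0.001
```

Run:
```python
from h import *
from bench import r,eyes
T=eyes.read_camera("wrist");cv2.imwrite("pics/w3.png",T["frame"])
s=r.state();print(s["time_s"],s["position"],s["force"],s["wrist_torque"])
for c,k in lids(T["frame"],300):
    print(c.round(1),onz(T,c,44).round(1), onz(T,c,47).round(1))
```

```text
5.25 [ 583.3358281  -249.22647019   59.43782392] [-0.15077619  0.57555486 -0.43716132] [ 0.00215617  0.02008696 -0.05056508]
[207.1 235.1] [ 553.6 -251.4   44. ] [ 554.2 -250.1   47. ]
```

View pics/w3.png

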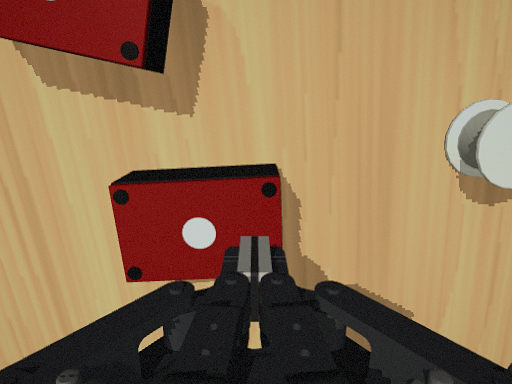

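>>> jog_arm(
  slide=[
    [0, 0, -0.0005],
    [0, 0, 0],
  ],
  rotation=[
    [0, 0, 0],
    [0, 0, 0],
  ],
  jaw=[0, 0],
)

```text
time_s: 5.42
position: [583.3, -249.2, 58.9]
eef_rot: [[0.086, 0.996, -0.0], [0.996, -0.086, -0.0], [-0.0, -0.0, -1.0]]
force: [-0.3, -0.0, 0.1]
opening: 0.0
```

>>> jog_arm(
  slide=[
    [0, 0, -0.0005],
    [0, 0, 0],
  ],
  rotation=[
    [0, 0, 0],
    [0, 0, 0],
  ],
  jaw=[0, 0],
)

```text
time_s: 5.58
position: [583.3, -249.2, 58.4]
eef_rot: [[0.086, 0.996, -0.0], [0.996, -0.086, -0.0], [-0.0, -0.0, -1.0]]
force: [-0.1, -0.2, 1.0]
opening: 0.004
```

>>> jog_arm(
  slide=[
    [0, 0, -0.0005],
    [0, 0, 0],
  ],
  rotation=[
    [0, 0, 0],
    [0, 0, 0],
  ],
  jaw=[0, 0],
)

```text
time_s: 5.75
position: [583.3, -249.2, 57.9]
eef_rot: [[0.086, 0.996, -0.0], [0.996, -0.086, -0.0], [-0.0, -0.0, -1.0]]
force: [0.9, -0.2, -0.0]
opening: -0.0
```

>>> jog_arm(
  slide=[
    [0, 0, -0.0005],
    [0, 0, 0],
  ],
  rotation=[
    [0, 0, 0],
    [0, 0, 0],
  ],
  jaw=[0, 0],
)

```text
time_s: 5.92
position: [583.3, -249.2, 57.4]
eef_rot: [[0.086, 0.996, -0.0], [0.996, -0.086, -0.0], [-0.0, -0.0, -1.0]]
force: [-0.4, -0.6, 0.6]
opening: 0.003
```

Run:
```python
from h import *
from bench import r,eyes
W=eyes.read_camera("wrist");T=eyes.read_camera("side")
a=cv2.resize(T["frame"][90:210,220:340],(480,480),interpolation=cv2.INTER_CUBIC)
b=W["frame"][120:320,90:310]; b=cv2.resize(b,None,fx=1.4,fy=1.4)
o=np.zeros((480,480+b.shape[1],3),np.uint8);o[:,:480]=a;o[:b.shape[0],480:]=b
cv2.imwrite("pics/s4.png",o)
s=r.state();print(s["time_s"],s["position"],s["force"],s["wrist_torque"])
```

```text
6.0167 [ 583.33412209 -249.23317993   57.44201866] [ 0.55163486 -0.70364011 -0.07037079] [ 0.00417945 -0.04706845  0.01984468]
```

View pics/s4.png

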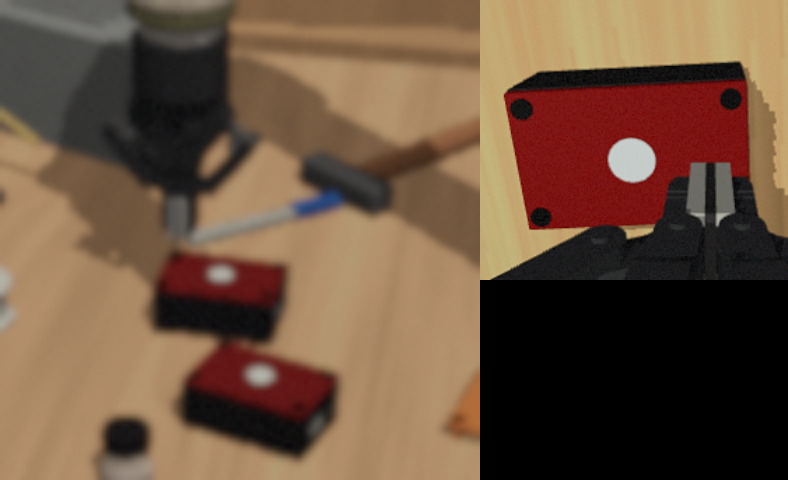

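```bash
cat >> h.py <<'E'
def proj(d,P):
    M=cv2.Rodrigues(np.array(d["rvec"]))[0]; c=M@np.array(P,float)+np.array(d["tvec"]).ravel()
    p=c[:2]/c[2]; p=p*(1+d["k1"]*(p@p)); return p*[d["fx"],d["fy"]]+[d["cx"],d["cy"]]
E
python3 - <<'E'
from h import *
from bench import r,eyes
S=eyes.read_camera("side");W=eyes.read_camera("wrist");T=eyes.read_camera("top")
cv2.imwrite("pics/t5.png",cv2.resize(T["frame"][150:260,240:400],None,fx=4,fy=4))
for z in(40.4,48,57,): print(z,[proj(d,[583.3,-249.2,z]).round(1) for d in (S,W,T)])
print([proj(d,[550.2,-247.7,46.8]).round(1) for d in (S,W,T)])
M=cv2.Rodrigues(W["rvec"])[0];print("cam",-M.T@W["tvec"].ravel(),M.T@[0,0,1])
for uv in ([264.5,149.5],):
  for x in (583,):
    o,v=ray(S,uv);print((o+v*(x-o[0])/v[0]).round(1))
print([ (onz(S,[264.5,149.5],z)).round(1) for z in (40,45,50,55,60,70)])
E
```

```text
40.4 [array([265.1, 158.5]), array([255. , 226.9]), array([335.4, 186.2])]
48 [array([265.1, 156.5]), array([255. , 231.8]), array([335.8, 186. ])]
57 [array([265.1, 154.1]), array([255. , 238.2]), array([336.4, 185.7])]
[array([275., 158.]), array([199.5, 233.1]), array([335.2, 196.5])]
cam [ 589.38343667 -175.2848181   220.79178057] [-0.02544763 -0.28374997 -0.95856057]
[ 583.  -238.3   79.4]
[array([ 598.4, -310.8,   40. ]), array([ 596.5, -301.6,   45. ]), array([ 594.5, -292.4,   50. ]), array([ 592.6, -283.2,   55. ]), array([ 590.6, -274. ,   60. ]), array([ 586.7, -255.6,   70. ])]
```

View pics/t5.png

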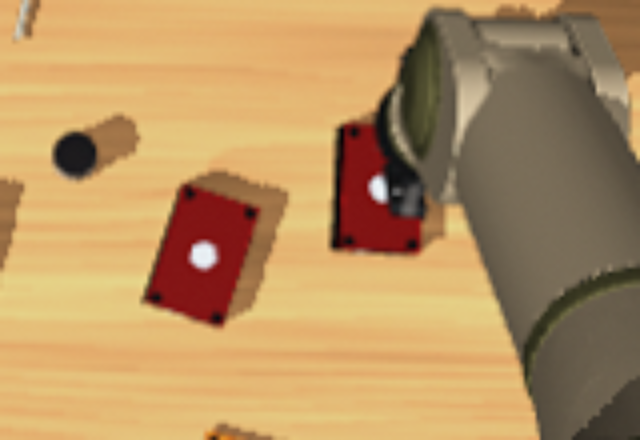

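Run:
```python
from h import *
from bench import r,eyes
S=eyes.read_camera("side");W=eyes.read_camera("wrist")
print(tri(ray(S,[264.5,149.5]),ray(W,[255,237])))
b=S["frame"][100:180,230:310]
cv2.imwrite("pics/s6.png",cv2.convertScaleAbs(cv2.resize(b,(640,640),interpolation=cv2.INTER_NEAREST),alpha=2))
b=W["frame"][160:320,170:330]
cv2.imwrite("pics/w6.png",cv2.convertScaleAbs(cv2.resize(b,(560,560),interpolation=cv2.INTER_NEAREST),alpha=2))
```

```text
(array([ 583.66579264, -238.91922737,   78.9053198 ]), np.float64(1.0813003293265218))
```

View pics/s6.png

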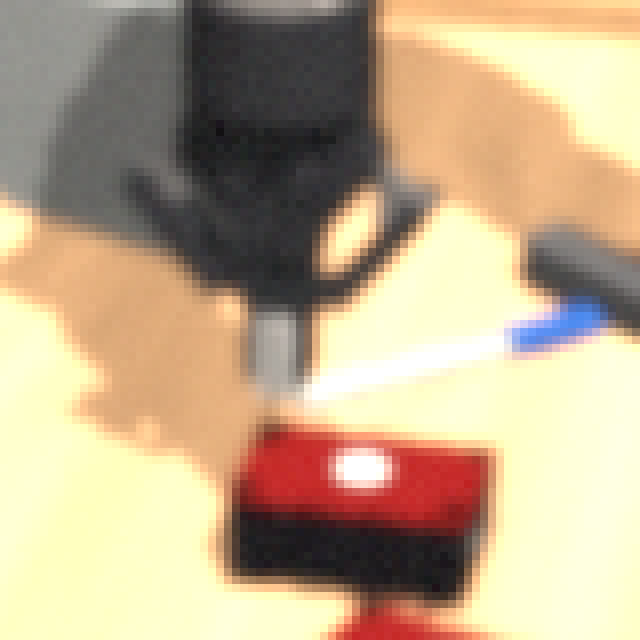

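View pics/w6.png

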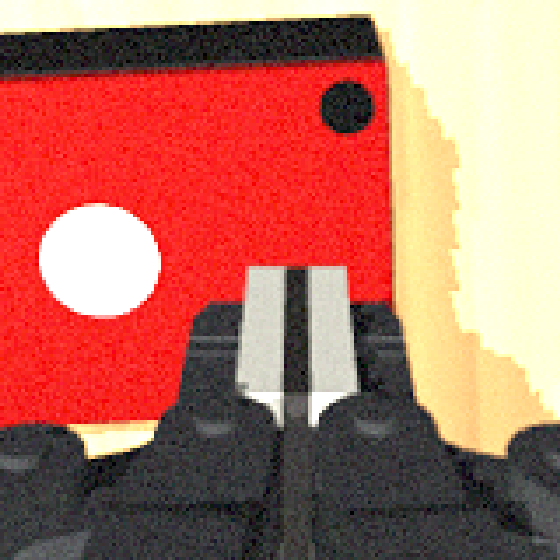

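Both views agree that the visible tip edge is at about z=79, still some 32 mm above the lid. That disagrees with the stated 17 mm tip offset. I'll continue down, checking the force as I go.

>>> jog_arm(
  slide=[
    [0, 0, -0.002],
    [0, 0, -0.002],
    [0, 0, 0],
  ],
  rotation=[
    [0, 0, 0],
    [0, 0, 0],
    [0, 0, 0],
  ],
  jaw=[0, 0, 0],
)

```text
time_s: 6.52
position: [583.1, -249.2, 53.0]
eef_rot: [[0.086, 0.996, -0.001], [0.996, -0.086, 0.0], [0.0, -0.001, -1.0]]
force: [0.2, -0.5, 0.6]
opening: -0.0
```

>>> jog_arm(
  slide=[
    [0, 0, -0.003],
    [0, 0, -0.003],
    [0, 0, -0.003],
    [0, 0, 0],
  ],
  rotation=[
    [0, 0, 0],
    [0, 0, 0],
    [0, 0, 0],
    [0, 0, 0],
  ],
  jaw=[0, 0, 0, 0],
)

```text
time_s: 6.85
position: [582.9, -249.1, 43.7]
eef_rot: [[0.086, 0.996, -0.001], [0.996, -0.086, 0.0], [0.0, -0.001, -1.0]]
force: [-0.1, -0.3, -1.2]
opening: 0.001
```

Run:
```python
from h import *
from bench import r,eyes
S=eyes.read_camera("side");W=eyes.read_camera("wrist")
b=S["frame"][100:180,230:310];b=cv2.resize(b,(400,400))
c=W["frame"][160:320,170:330];c=cv2.resize(c,(400,400))
cv2.imwrite("pics/s7.png",cv2.convertScaleAbs(np.hstack([b,c]),alpha=1.7))
s=r.state();print(s["time_s"],s["position"],s["force"],s["wrist_torque"])
```

```text
6.95 [ 583.24409437 -249.18684772   44.20598981] [ 0.31041016  0.04409215 -0.62870236] [-0.05617903 -0.04772352 -0.00045889]
```

View pics/s7.png

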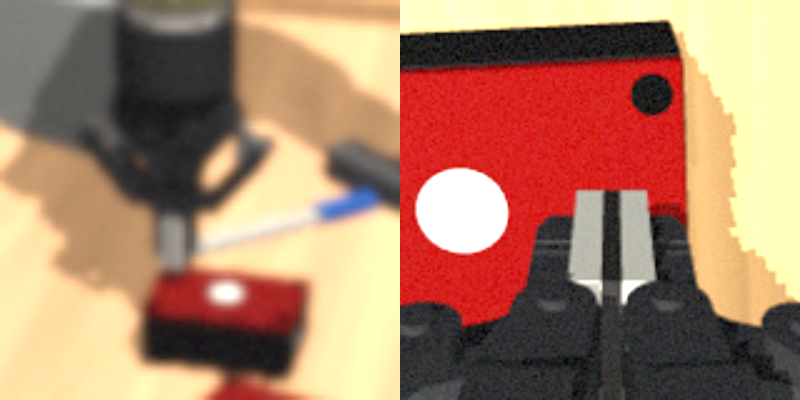

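The tip is still about 18 mm above the lid (side view, tip at roughly (264,154)).

>>> jog_arm(
  slide=[
    [0, 0, -0.003],
    [0, 0, -0.003],
    [0, 0, -0.003],
    [0, 0, 0],
    [0, 0, 0],
  ],
  rotation=[
    [0, 0, 0],
    [0, 0, 0],
    [0, 0, 0],
    [0, 0, 0],
    [0, 0, 0],
  ],
  jaw=[0, 0, 0, 0, 0],
)

```text
time_s: 7.37
position: [583.2, -249.2, 35.2]
eef_rot: [[0.086, 0.996, -0.001], [0.996, -0.086, 0.0], [0.0, -0.001, -1.0]]
force: [-0.0, -0.4, -0.2]
opening: 0.002
```

>>> jog_arm(
  slide=[
    [0, 0, -0.001],
    [0, 0, -0.001],
    [0, 0, 0],
  ],
  rotation=[
    [0, 0, 0],
    [0, 0, 0],
    [0, 0, 0],
  ],
  jaw=[0, 0, 0],
)

```text
time_s: 7.62
position: [583.3, -249.2, 33.4]
eef_rot: [[0.086, 0.996, -0.0], [0.996, -0.086, -0.0], [-0.0, -0.0, -1.0]]
force: [0.1, 0.6, -0.4]
opening: -0.001
```

>>> jog_arm(
  slide=[
    [0, 0, -0.001],
    [0, 0, 0],
  ],
  rotation=[
    [0, 0, 0],
    [0, 0, 0],
  ],
  jaw=[0, 0],
)

```text
time_s: 7.78
position: [583.4, -249.2, 32.4]
eef_rot: [[0.086, 0.996, 0.0], [0.996, -0.086, -0.0], [-0.0, 0.0, -1.0]]
force: [-0.2, -0.2, -0.5]
opening: 0.0
```

>>> jog_arm(
  slide=[
    [0, 0, -0.001],
    [0, 0, 0],
  ],
  rotation=[
    [0, 0, 0],
    [0, 0, 0],
  ],
  jaw=[0, 0],
)

```text
time_s: 7.95
position: [583.3, -249.2, 31.4]
eef_rot: [[0.086, 0.996, -0.0], [0.996, -0.086, -0.0], [-0.0, -0.0, -1.0]]
force: [0.2, -0.5, -0.0]
opening: 0.001
```

>>> jog_arm(
  slide=[
    [0, 0, -0.001],
    [0, 0, 0],
  ],
  rotation=[
    [0, 0, 0],
    [0, 0, 0],
  ],
  jaw=[0, 0],
)

```text
time_s: 8.12
position: [583.3, -249.3, 30.3]
eef_rot: [[0.086, 0.996, -0.0], [0.996, -0.086, -0.0], [-0.0, -0.0, -1.0]]
force: [-0.2, -0.3, 0.6]
opening: -0.001
```

>>> jog_arm(
  slide=[
    [0, 0, -0.001],
    [0, 0, 0],
  ],
  rotation=[
    [0, 0, 0],
    [0, 0, 0],
  ],
  jaw=[0, 0],
)

```text
time_s: 8.28
position: [583.3, -249.2, 29.3]
eef_rot: [[0.086, 0.996, -0.0], [0.996, -0.086, 0.0], [0.0, -0.0, -1.0]]
force: [0.0, -0.1, -0.3]
opening: -0.003
```

>>> jog_arm(
  slide=[
    [0, 0, -0.0005],
    [0, 0, 0],
  ],
  rotation=[
    [0, 0, 0],
    [0, 0, 0],
  ],
  jaw=[0, 0],
)

```text
time_s: 8.45
position: [583.3, -249.3, 28.9]
eef_rot: [[0.086, 0.996, -0.0], [0.996, -0.086, -0.0], [-0.0, -0.0, -1.0]]
force: [-0.5, 0.6, -0.9]
opening: 0.004
```

>>> jog_arm(
  slide=[
    [0, 0, -0.0005],
    [0, 0, 0],
  ],
  rotation=[
    [0, 0, 0],
    [0, 0, 0],
  ],
  jaw=[0, 0],
)

```text
time_s: 8.62
position: [583.3, -249.3, 28.4]
eef_rot: [[0.086, 0.996, -0.0], [0.996, -0.086, -0.0], [-0.0, -0.0, -1.0]]
force: [-0.0, 0.8, 0.3]
opening: -0.002
```

Run:
```python
from h import *
from bench import r,eyes
S=eyes.read_camera("side");W=eyes.read_camera("wrist")
b=S["frame"][100:180,230:310];b=cv2.resize(b,(400,400))
c=W["frame"][160:320,170:330];c=cv2.resize(c,(400,400))
cv2.imwrite("pics/s8.png",cv2.convertScaleAbs(np.hstack([b,c]),alpha=1.7))
s=r.state();print(s["time_s"],s["position"],s["force"],s["wrist_torque"])
```

```text
8.7167 [ 583.3453457  -249.26625458   28.47455876] [ 0.55547975  0.00399502 -0.34988532] [ 0.04512613 -0.01710859  0.00278813]
```

View pics/s8.png

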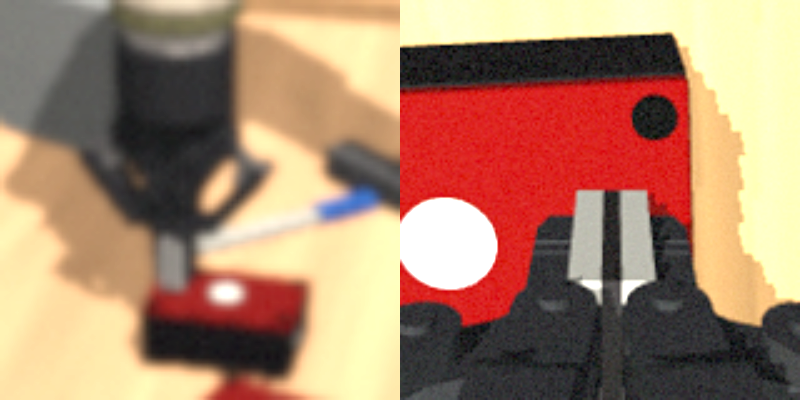

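Nearly touching now; there's a tight shadow beside the tip.

>>> jog_arm(
  slide=[
    [0, 0, -0.0005],
    [0, 0, 0],
  ],
  rotation=[
    [0, 0, 0],
    [0, 0, 0],
  ],
  jaw=[0, 0],
)

```text
time_s: 8.88
position: [583.3, -249.2, 27.9]
eef_rot: [[0.086, 0.996, -0.0], [0.996, -0.086, -0.0], [-0.0, -0.0, -1.0]]
force: [-0.2, -0.2, 0.2]
opening: 0.004
```

>>> jog_arm(
  slide=[
    [0, 0, -0.0005],
    [0, 0, 0],
  ],
  rotation=[
    [0, 0, 0],
    [0, 0, 0],
  ],
  jaw=[0, 0],
)

```text
time_s: 9.05
position: [583.3, -249.2, 27.4]
eef_rot: [[0.086, 0.996, -0.0], [0.996, -0.086, -0.0], [-0.0, -0.0, -1.0]]
force: [-0.2, -0.4, 0.4]
opening: -0.001
```

>>> jog_arm(
  slide=[
    [0, 0, -0.0005],
    [0, 0, 0],
  ],
  rotation=[
    [0, 0, 0],
    [0, 0, 0],
  ],
  jaw=[0, 0],
)

```text
time_s: 9.22
position: [583.3, -249.2, 26.9]
eef_rot: [[0.086, 0.996, -0.0], [0.996, -0.086, -0.0], [-0.0, -0.0, -1.0]]
force: [0.1, 1.0, -0.4]
opening: -0.003
```

>>> jog_arm(
  slide=[
    [0, 0, -0.0005],
    [0, 0, 0],
  ],
  rotation=[
    [0, 0, 0],
    [0, 0, 0],
  ],
  jaw=[0, 0],
)

```text
time_s: 9.38
position: [583.4, -249.3, 26.5]
eef_rot: [[0.086, 0.996, 0.0], [0.996, -0.086, -0.0], [-0.0, 0.0, -1.0]]
force: [-0.4, -0.0, -0.4]
opening: 0.005
```

>>> jog_arm(
  slide=[
    [0, 0, -0.0005],
    [0, 0, 0],
  ],
  rotation=[
    [0, 0, 0],
    [0, 0, 0],
  ],
  jaw=[0, 0],
)

```text
time_s: 9.55
position: [583.4, -249.3, 26.4]
eef_rot: [[0.086, 0.996, 0.0], [0.996, -0.086, -0.0], [-0.0, 0.0, -1.0]]
force: [-0.8, 0.4, 4.8]
opening: 0.001
```

>>> jog_arm(
  slide=[
    [0, 0, -0.0005],
    [0, 0, 0],
  ],
  rotation=[
    [0, 0, 0],
    [0, 0, 0],
  ],
  jaw=[0, 0],
)

```text
time_s: 9.72
position: [583.4, -249.3, 26.4]
eef_rot: [[0.086, 0.996, 0.0], [0.996, -0.086, -0.0], [-0.0, 0.0, -1.0]]
force: [-2.1, 1.7, 9.2]
opening: 0.001
```

>>> jog_arm(
  slide=[
    [0, 0, -0.0005],
    [0, 0, 0],
  ],
  rotation=[
    [0, 0, 0],
    [0, 0, 0],
  ],
  jaw=[0, 0],
)

```text
time_s: 9.88
position: [583.4, -249.3, 26.3]
eef_rot: [[0.086, 0.996, 0.0], [0.996, -0.086, -0.001], [-0.001, 0.001, -1.0]]
force: [-3.8, 1.3, 15.0]
opening: -0.003
```

Run:
```python
from h import *
from bench import r,eyes
W=eyes.read_camera("wrist")
c=W["frame"][160:320,100:330];c=cv2.resize(c,None,fx=3,fy=3)
cv2.imwrite("pics/w9.png",cv2.convertScaleAbs(c,alpha=1.7))
s=r.state();print(s["time_s"],s["position"],s["force"],s["wrist_torque"])
```

```text
9.9333 [ 583.41114295 -249.30249353   26.3234631 ] [-4.11723253  0.62485503 14.49149254] [ 0.26012332  0.83363037 -0.03597657]
```

View pics/w9.png

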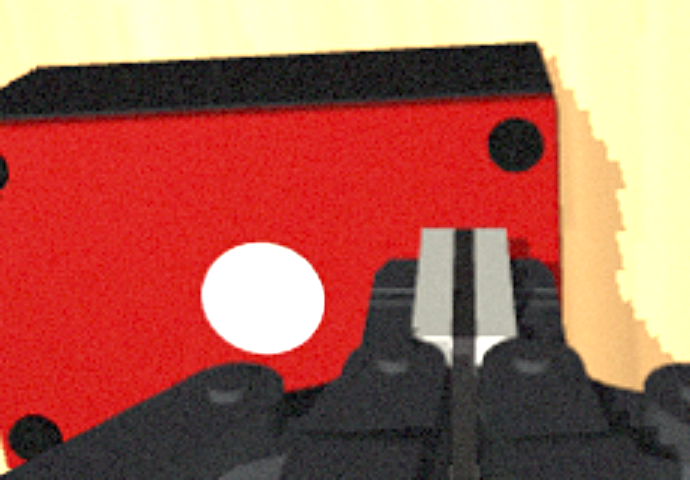

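The lid went stiff at TCP z 26.4. A rock might need very little force, though, so I'll check for tilt by comparing the black peg marks now with those after lifting.

```bash
cat >> h.py <<'E'
def pegs(img):
    g=img.max(2); h=cv2.cvtColor(img,cv2.COLOR_BGR2HSV)
    red=((h[...,1]>140)&(img[...,2]>60)&((h[...,0]<6)|(h[...,0]>172))).astype(np.uint8)
    blk=(g<55).astype(np.uint8); out=[]
    n,L,st,ce=cv2.connectedComponentsWithStats(blk)
    for i in range(1,n):
        a=st[i,4]
        if not 25<a<400: continue
        w,hh=st[i,2:4]
        if max(w,hh)/min(w,hh)>1.6 or a/(w*hh)<.6: continue
        ring=cv2.dilate((L==i).astype(np.uint8),np.ones((7,7)))-cv2.dilate((L==i).astype(np.uint8),np.ones((3,3)))
        if red[ring>0].mean()>.6: out.append(ce[i])
    return out
def wlook(name,z):
    from bench import r,eyes
    W=eyes.read_camera("wrist");cv2.imwrite("pics/%s.png"%name,W["frame"])
    s=r.state();print(round(s["time_s"],2),s["position"].round(2),s["force"].round(1),s["wrist_torque"].round(2))
    for c in pegs(W["frame"]): print(c.round(1),onz(W,c,z).round(1))
E
python3 -c "from h import *;wlook('w10',46.8)"
```

```text
9.98 [ 583.44 -249.28   26.34] [-3.9  2.1 14. ] [ 0.31  0.89 -0.03]
[271.4 207.9] [ 593.3 -224.8   46.8]
[ 92.5 216.7] [ 506.9 -221.8   46.8]
```

>>> jog_arm(
  slide=[
    [0, 0, 0.002],
    [0, 0, 0.003],
    [0, 0, 0.003],
    [0, 0, 0],
    [0, 0, 0],
  ],
  rotation=[
    [0, 0, 0],
    [0, 0, 0],
    [0, 0, 0],
    [0, 0, 0],
    [0, 0, 0],
  ],
  jaw=[0, 0, 0, 0, 0],
)

```text
time_s: 10.4
position: [583.4, -249.3, 33.0]
eef_rot: [[0.086, 0.996, 0.0], [0.996, -0.086, -0.0], [-0.0, 0.0, -1.0]]
force: [0.6, 0.1, -0.1]
opening: 0.004
```

```bash
python3 -c "from h import *;wlook('w11',46.8)"
```

```text
10.45 [ 583.33 -249.26   32.9 ] [-0.1  0.2  0. ] [ 0.04  0.   -0.05]
[105.9  40.9] [ 527.5 -144.7   46.8]
[270.7 203.5] [ 593.3 -224.8   46.8]
[ 98.9 211.8] [ 506.9 -221.8   46.8]
[116.5 298.1] [ 505.1 -272.1   46.8]
```

The peg marks are identical when pressed and when lifted, so this lid is firm. Next is the lid at (494,-108).

>>> jog_arm(
  slide=[
    [0, 0, 0.015],
    [-0.014, 0.032, 0.01],
    [-0.014, 0.033, 0],
    [-0.014, 0.033, 0],
    [-0.015, 0.033, -0.008],
    [0, 0, -0.01],
    [0, 0, -0.006],
    [0, 0, 0],
    [0, 0, 0],
  ],
  rotation=[
    [0, 0, 0],
    [0, 0, 0],
    [0, 0, 0],
    [0, 0, 0],
    [0, 0, 0],
    [0, 0, 0],
    [0, 0, 0],
    [0, 0, 0],
    [0, 0, 0],
  ],
  jaw=[0, 0, 0, 0, 0, 0, 0, 0, 0],
)

```text
time_s: 11.2
position: [526.6, -119.3, 33.6]
eef_rot: [[0.087, 0.996, -0.001], [0.996, -0.087, -0.001], [-0.001, -0.001, -1.0]]
force: [0.2, -0.1, 0.4]
opening: -0.0
```

```bash
python3 -c "from h import *;wlook('w12',44.4)"
```

```text
11.25 [ 526.77 -119.53   33.84] [-0.  -0.8 -0.5] [ 0.02 -0.04 -0.  ]
[109.8 170.5] [458.7 -71.8  44.4]
[280.4 205.1] [541.5 -97.   44.4]
[102.5 260.3] [ 444.  -120.    44.4]
```

View pics/w12.png

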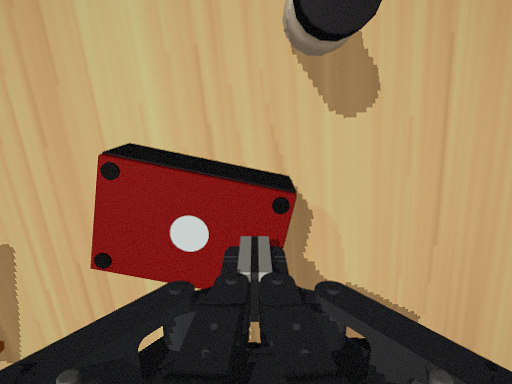

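The pegs put this lid's centre at (493,-108.5), and the tip is over its +x end.

>>> jog_arm(
  slide=[
    [0, 0, -0.003],
    [0, 0, -0.003],
    [0, 0, 0],
    [0, 0, 0],
  ],
  rotation=[
    [0, 0, 0],
    [0, 0, 0],
    [0, 0, 0],
    [0, 0, 0],
  ],
  jaw=[0, 0, 0, 0],
)

```text
time_s: 11.58
position: [526.3, -118.7, 27.8]
eef_rot: [[0.087, 0.996, -0.0], [0.996, -0.087, -0.0], [-0.0, -0.0, -1.0]]
force: [-0.9, -0.5, 0.4]
opening: -0.003
```

>>> jog_arm(
  slide=[
    [0, 0, -0.001],
    [0, 0, 0],
  ],
  rotation=[
    [0, 0, 0],
    [0, 0, 0],
  ],
  jaw=[0, 0],
)

```text
time_s: 11.75
position: [526.4, -118.3, 26.9]
eef_rot: [[0.086, 0.996, 0.0], [0.996, -0.086, 0.0], [0.0, 0.0, -1.0]]
force: [-0.1, -0.9, 0.2]
opening: 0.001
```

>>> jog_arm(
  slide=[
    [0, 0, -0.001],
    [0, 0, 0],
  ],
  rotation=[
    [0, 0, 0],
    [0, 0, 0],
  ],
  jaw=[0, 0],
)

```text
time_s: 11.92
position: [526.4, -118.2, 25.9]
eef_rot: [[0.086, 0.996, 0.0], [0.996, -0.086, -0.0], [-0.0, 0.0, -1.0]]
force: [-0.1, -0.2, -0.3]
opening: 0.001
```

>>> jog_arm(
  slide=[
    [0, 0, -0.0005],
    [0, 0, 0],
  ],
  rotation=[
    [0, 0, 0],
    [0, 0, 0],
  ],
  jaw=[0, 0],
)

```text
time_s: 12.08
position: [526.3, -118.2, 25.4]
eef_rot: [[0.086, 0.996, -0.0], [0.996, -0.086, -0.0], [-0.0, -0.0, -1.0]]
force: [0.0, -0.0, -0.2]
opening: -0.003
```

>>> jog_arm(
  slide=[
    [0, 0, -0.0005],
    [0, 0, 0],
  ],
  rotation=[
    [0, 0, 0],
    [0, 0, 0],
  ],
  jaw=[0, 0],
)

```text
time_s: 12.25
position: [526.3, -118.2, 24.9]
eef_rot: [[0.086, 0.996, -0.0], [0.996, -0.086, -0.0], [-0.0, -0.0, -1.0]]
force: [-0.7, 0.1, 0.6]
opening: -0.004
```

>>> jog_arm(
  slide=[
    [0, 0, -0.0005],
    [0, 0, 0],
  ],
  rotation=[
    [0, 0, 0],
    [0, 0, 0],
  ],
  jaw=[0, 0],
)

```text
time_s: 12.42
position: [526.4, -118.2, 24.4]
eef_rot: [[0.086, 0.996, -0.0], [0.996, -0.086, -0.0], [-0.0, -0.0, -1.0]]
force: [-0.2, 0.3, -0.3]
opening: 0.003
```

>>> jog_arm(
  slide=[
    [0, 0, -0.0005],
    [0, 0, 0],
  ],
  rotation=[
    [0, 0, 0],
    [0, 0, 0],
  ],
  jaw=[0, 0],
)

```text
time_s: 12.58
position: [526.4, -118.3, 24.2]
eef_rot: [[0.086, 0.996, 0.0], [0.996, -0.086, -0.0], [-0.0, 0.0, -1.0]]
force: [-0.1, 0.7, 3.6]
opening: -0.002
```

>>> jog_arm(
  slide=[
    [0, 0, -0.0005],
    [0, 0, 0],
  ],
  rotation=[
    [0, 0, 0],
    [0, 0, 0],
  ],
  jaw=[0, 0],
)

```text
time_s: 12.75
position: [526.4, -118.3, 24.1]
eef_rot: [[0.086, 0.996, 0.0], [0.996, -0.086, -0.0], [-0.0, 0.0, -1.0]]
force: [-2.5, 0.8, 10.7]
opening: 0.002
```

```bash
python3 -c "from h import *;wlook('w13',44.4)"
```

```text
12.8 [ 526.38 -118.27   24.12] [-1.6 -0.4 10.7] [ 0.11  0.45 -0.02]
[101.7 176.8] [458.6 -71.8  44.4]
[282.7 213.3] [541.5 -97.   44.4]
[ 94.6 270.9] [ 443.9 -120.    44.4]
```

Firm as well: the pegs didn't move and the force reached 10.7 N. Next I'll go over the jar, well clear of it, to the lid at (492,106.5).

>>> jog_arm(
  slide=[
    [0, 0, 0.01],
    [0, 0, 0.03],
    [0, 0.03, 0.01],
    [0, 0.037, 0],
    [0, 0.037, 0],
    [0, 0.037, 0],
    [0, 0.037, 0],
    [0, 0.037, -0.005],
    [-0.001, 0.002, -0.015],
    [0, 0, -0.015],
    [0, 0, -0.004],
    [0, 0, 0],
  ],
  rotation=[
    [0, 0, 0],
    [0, 0, 0],
    [0, 0, 0],
    [0, 0, 0],
    [0, 0, 0],
    [0, 0, 0],
    [0, 0, 0],
    [0, 0, 0],
    [0, 0, 0],
    [0, 0, 0],
    [0, 0, 0],
    [0, 0, 0],
  ],
  jaw=[0, 0, 0, 0, 0, 0, 0, 0, 0, 0, 0, 0],
)

```text
time_s: 13.8
position: [524.7, 98.5, 33.8]
eef_rot: [[0.086, 0.996, -0.002], [0.996, -0.086, -0.001], [-0.001, -0.002, -1.0]]
force: [-0.7, 0.1, 0.7]
opening: 0.001
```

```bash
python3 -c "from h import *;wlook('w14',47.8)"
```

```text
13.85 [525.13  98.28  34.5 ] [-0.7 -0.6  0.5] [ 0.02  0.03 -0.04]
[268.6   5.6] [539.9 210.4  47.8]
[105.2 182.6] [454.6 140.8  47.8]
[279.3 206. ] [538.8 121.5  47.8]
[104.9 272.8] [443.4  91.8  47.8]
```

View pics/w14.png

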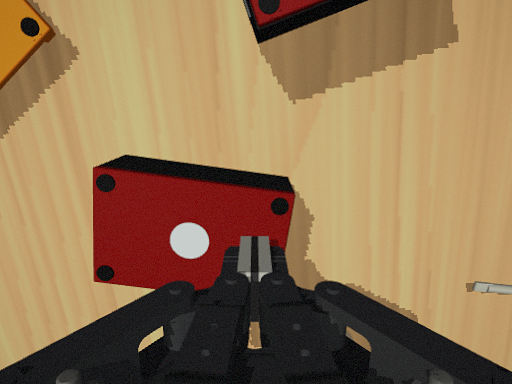

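The tip is over the +x end of this lid, whose centre is (491,106.7).

>>> jog_arm(
  slide=[
    [0, 0, -0.003],
    [0, 0, -0.001],
    [0, 0, 0],
    [0, 0, 0],
  ],
  rotation=[
    [0, 0, 0],
    [0, 0, 0],
    [0, 0, 0],
    [0, 0, 0],
  ],
  jaw=[0, 0, 0, 0],
)

```text
time_s: 14.18
position: [525.6, 98.4, 30.9]
eef_rot: [[0.087, 0.996, 0.001], [0.996, -0.087, 0.0], [0.0, 0.001, -1.0]]
force: [0.4, 0.8, -0.1]
opening: -0.0
```

>>> jog_arm(
  slide=[
    [0, 0, -0.001],
    [0, 0, 0],
  ],
  rotation=[
    [0, 0, 0],
    [0, 0, 0],
  ],
  jaw=[0, 0],
)

```text
time_s: 14.35
position: [525.4, 98.6, 29.6]
eef_rot: [[0.086, 0.996, 0.0], [0.996, -0.086, 0.0], [0.0, 0.0, -1.0]]
force: [0.2, -0.4, 0.1]
opening: 0.0
```

>>> jog_arm(
  slide=[
    [0, 0, -0.0005],
    [0, 0, 0],
  ],
  rotation=[
    [0, 0, 0],
    [0, 0, 0],
  ],
  jaw=[0, 0],
)

```text
time_s: 14.52
position: [525.3, 98.7, 28.9]
eef_rot: [[0.086, 0.996, -0.0], [0.996, -0.086, -0.0], [-0.0, -0.0, -1.0]]
force: [0.1, -0.8, 0.5]
opening: 0.0
```

>>> jog_arm(
  slide=[
    [0, 0, -0.0005],
    [0, 0, 0],
  ],
  rotation=[
    [0, 0, 0],
    [0, 0, 0],
  ],
  jaw=[0, 0],
)

```text
time_s: 14.68
position: [525.3, 98.8, 28.4]
eef_rot: [[0.086, 0.996, -0.0], [0.996, -0.086, -0.0], [-0.0, -0.0, -1.0]]
force: [0.4, -0.7, 0.4]
opening: 0.002
```

>>> jog_arm(
  slide=[
    [0, 0, -0.0005],
    [0, 0, 0],
  ],
  rotation=[
    [0, 0, 0],
    [0, 0, 0],
  ],
  jaw=[0, 0],
)

```text
time_s: 14.85
position: [525.3, 98.8, 27.9]
eef_rot: [[0.086, 0.996, -0.0], [0.996, -0.086, -0.0], [-0.0, -0.0, -1.0]]
force: [1.3, -0.7, 0.4]
opening: -0.002
```

>>> jog_arm(
  slide=[
    [0, 0, -0.0005],
    [0, 0, 0],
  ],
  rotation=[
    [0, 0, 0],
    [0, 0, 0],
  ],
  jaw=[0, 0],
)

```text
time_s: 15.02
position: [525.3, 98.8, 27.4]
eef_rot: [[0.086, 0.996, -0.0], [0.996, -0.086, -0.0], [-0.0, -0.0, -1.0]]
force: [0.1, 0.5, 0.1]
opening: -0.004
```

>>> jog_arm(
  slide=[
    [0, 0, -0.0005],
    [0, 0, 0],
  ],
  rotation=[
    [0, 0, 0],
    [0, 0, 0],
  ],
  jaw=[0, 0],
)

```text
time_s: 15.18
position: [525.4, 98.8, 27.1]
eef_rot: [[0.086, 0.996, 0.0], [0.996, -0.086, -0.0], [-0.0, 0.0, -1.0]]
force: [0.3, -1.1, 3.4]
opening: -0.003
```

```bash
python3 -c "from h import *;wlook('w15',47.8)"
```

```text
15.23 [525.36  98.76  27.11] [-1.1  0.8  3.1] [-0.05  0.13 -0.02]
[ 97.3 186.7] [454.6 140.8  47.8]
[279.1 210.9] [538.8 121.5  47.8]
[ 97.5 280.3] [443.4  91.7  47.8]
```

>>> jog_arm(
  slide=[
    [0, 0, -0.0005],
    [0, 0, 0],
  ],
  rotation=[
    [0, 0, 0],
    [0, 0, 0],
  ],
  jaw=[0, 0],
)

```text
time_s: 15.4
position: [525.4, 98.7, 27.1]
eef_rot: [[0.086, 0.996, 0.0], [0.996, -0.086, -0.0], [-0.0, 0.0, -1.0]]
force: [-2.2, -0.5, 9.5]
opening: 0.005
```

```bash
python3 -c "from h import *;wlook('w16',47.8)"
```

```text
15.45 [525.41  98.76  27.08] [-1.6 -1.1  9.6] [-0.1   0.4   0.01]
[ 97.2 186.7] [454.6 140.8  47.8]
[279.1 210.9] [538.8 121.5  47.8]
[ 97.4 280.4] [443.3  91.7  47.8]
```

Also firm. Now the fourth lid, at (575,246): I'll press its end to confirm that it rocks.

>>> jog_arm(
  slide=[
    [0, 0, 0.01],
    [0, 0, 0.02],
    [0.016, 0.031, 0],
    [0.016, 0.031, 0],
    [0.016, 0.031, 0],
    [0.017, 0.031, 0],
    [0.017, 0.031, -0.006],
    [0, 0, -0.01],
    [0, 0, -0.002],
    [0, 0, 0],
    [0, 0, 0],
  ],
  rotation=[
    [0, 0, 0],
    [0, 0, 0],
    [0, 0, 0.02],
    [0, 0, 0.03],
    [0, 0, 0.03],
    [0, 0, 0.03],
    [0, 0, 0.02],
    [0, 0, 0],
    [0, 0, 0],
    [0, 0, 0],
    [0, 0, 0],
  ],
  jaw=[0, 0, 0, 0, 0, 0, 0, 0, 0, 0, 0],
)

```text
time_s: 16.37
position: [606.8, 252.1, 38.5]
eef_rot: [[-0.043, 0.999, -0.001], [0.999, 0.043, -0.001], [-0.001, -0.001, -1.0]]
force: [0.6, -0.3, -0.2]
opening: 0.004
```

```bash
python3 -c "from h import *;wlook('w17',50.9)"
```

```text
16.42 [607.1  252.17  38.85] [-0.7 -0.   0.9] [-0.01 -0.01 -0.02]
[263.1 195. ] [609.7 281.6  50.9]
[ 99.9 230.2] [526.3 259.   50.9]
```

View pics/w17.png

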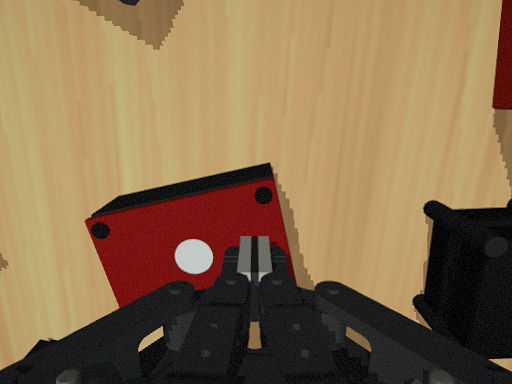

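>>> jog_arm(
  slide=[
    [0, 0, -0.003],
    [0, 0, -0.001],
    [0, 0, 0],
    [0, 0, 0],
  ],
  rotation=[
    [0, 0, 0],
    [0, 0, 0],
    [0, 0, 0],
    [0, 0, 0],
  ],
  jaw=[0, 0, 0, 0],
)

```text
time_s: 16.75
position: [607.4, 253.4, 34.6]
eef_rot: [[-0.044, 0.999, 0.0], [0.999, 0.044, -0.0], [-0.0, 0.0, -1.0]]
force: [0.6, -1.0, -1.3]
opening: -0.004
```

>>> jog_arm(
  slide=[
    [0, 0, -0.001],
    [0, 0, 0],
  ],
  rotation=[
    [0, 0, 0],
    [0, 0, 0],
  ],
  jaw=[0, 0],
)

```text
time_s: 16.92
position: [607.3, 253.7, 33.4]
eef_rot: [[-0.044, 0.999, -0.0], [0.999, 0.044, -0.0], [-0.0, -0.0, -1.0]]
force: [-0.3, 0.4, 0.4]
opening: 0.001
```

>>> jog_arm(
  slide=[
    [0, 0, -0.001],
    [0, 0, 0],
  ],
  rotation=[
    [0, 0, 0],
    [0, 0, 0],
  ],
  jaw=[0, 0],
)

```text
time_s: 17.08
position: [607.3, 253.7, 32.3]
eef_rot: [[-0.044, 0.999, -0.0], [0.999, 0.044, -0.0], [-0.0, -0.0, -1.0]]
force: [0.4, 0.4, 1.0]
opening: -0.0
```

>>> jog_arm(
  slide=[
    [0, 0, -0.0005],
    [0, 0, 0],
  ],
  rotation=[
    [0, 0, 0],
    [0, 0, 0],
  ],
  jaw=[0, 0],
)

```text
time_s: 17.25
position: [607.3, 253.8, 31.9]
eef_rot: [[-0.044, 0.999, -0.0], [0.999, 0.044, -0.0], [-0.0, -0.0, -1.0]]
force: [0.1, -0.4, 0.4]
opening: -0.001
```

>>> jog_arm(
  slide=[
    [0, 0, -0.0005],
    [0, 0, 0],
  ],
  rotation=[
    [0, 0, 0],
    [0, 0, 0],
  ],
  jaw=[0, 0],
)

```text
time_s: 17.42
position: [607.3, 253.7, 31.4]
eef_rot: [[-0.044, 0.999, -0.0], [0.999, 0.044, -0.0], [-0.0, -0.0, -1.0]]
force: [0.3, -0.4, -0.3]
opening: 0.002
```

```bash
python3 -c "from h import *;wlook('w18',50.9)"
```

```text
17.47 [607.33 253.72  31.42] [1.2 0.2 0.6] [-0.01 -0.01  0.01]
[262.3 202.5] [609.7 281.6  50.9]
[ 92.2 238.6] [526.2 259.   50.9]
```

>>> jog_arm(
  slide=[
    [0, 0, -0.0005],
    [0, 0, 0],
  ],
  rotation=[
    [0, 0, 0],
    [0, 0, 0],
  ],
  jaw=[0, 0],
)

```text
time_s: 17.63
position: [607.3, 253.7, 30.9]
eef_rot: [[-0.044, 0.999, -0.0], [0.999, 0.044, -0.0], [-0.0, -0.0, -1.0]]
force: [0.7, 0.4, 0.3]
opening: -0.0
```

>>> jog_arm(
  slide=[
    [0, 0, -0.0005],
    [0, 0, 0],
  ],
  rotation=[
    [0, 0, 0],
    [0, 0, 0],
  ],
  jaw=[0, 0],
)

```text
time_s: 17.8
position: [607.4, 253.8, 30.4]
eef_rot: [[-0.044, 0.999, 0.0], [0.999, 0.044, -0.0], [-0.0, 0.0, -1.0]]
force: [0.9, -0.2, 0.3]
opening: 0.002
```

>>> jog_arm(
  slide=[
    [0, 0, -0.0005],
    [0, 0, 0],
  ],
  rotation=[
    [0, 0, 0],
    [0, 0, 0],
  ],
  jaw=[0, 0],
)

```text
time_s: 17.97
position: [607.5, 253.7, 29.9]
eef_rot: [[-0.044, 0.999, 0.0], [0.999, 0.044, -0.0], [-0.0, 0.0, -1.0]]
force: [0.8, 0.3, 1.0]
opening: -0.002
```

>>> jog_arm(
  slide=[
    [0, 0, -0.0005],
    [0, 0, 0],
  ],
  rotation=[
    [0, 0, 0],
    [0, 0, 0],
  ],
  jaw=[0, 0],
)

```text
time_s: 18.13
position: [607.5, 253.8, 29.5]
eef_rot: [[-0.044, 0.999, 0.0], [0.999, 0.044, 0.0], [0.0, 0.0, -1.0]]
force: [1.2, 0.7, 0.7]
opening: -0.001
```

```bash
python3 -c "from h import *;wlook('w19',50.9)"
```

```text
18.18 [607.47 253.8   29.49] [-0.2 -0.9  0.6] [-0.   -0.14 -0.03]
[262.5 202.5] [609.9 282.3  50.9]
[ 87.9 242.7] [525.1 257.7  50.9]
```

It's rocking: the end sinks under about 0.7 N, the near peg mark drops and the far one rises. I'll follow it down to the rim.

>>> jog_arm(
  slide=[
    [0, 0, -0.0005],
    [0, 0, -0.0005],
    [0, 0, 0],
  ],
  rotation=[
    [0, 0, 0],
    [0, 0, 0],
    [0, 0, 0],
  ],
  jaw=[0, 0, 0],
)

```text
time_s: 18.43
position: [607.6, 253.8, 28.9]
eef_rot: [[-0.044, 0.999, 0.0], [0.999, 0.044, 0.0], [0.0, 0.0, -1.0]]
force: [0.0, -0.1, 4.7]
opening: -0.0
```

>>> jog_arm(
  slide=[
    [0, 0, -0.0005],
    [0, 0, 0],
  ],
  rotation=[
    [0, 0, 0],
    [0, 0, 0],
  ],
  jaw=[0, 0],
)

```text
time_s: 18.6
position: [607.6, 253.8, 28.9]
eef_rot: [[-0.044, 0.999, 0.001], [0.999, 0.044, 0.0], [0.0, 0.001, -1.0]]
force: [-1.3, -1.6, 8.5]
opening: -0.001
```

>>> jog_arm(
  slide=[
    [0, 0, -0.0005],
    [0, 0, 0],
  ],
  rotation=[
    [0, 0, 0],
    [0, 0, 0],
  ],
  jaw=[0, 0],
)

```text
time_s: 18.77
position: [607.7, 253.9, 28.8]
eef_rot: [[-0.044, 0.999, 0.001], [0.999, 0.044, 0.0], [0.0, 0.001, -1.0]]
force: [-1.7, -1.1, 13.5]
opening: -0.003
```

```bash
python3 -c "from h import *;wlook('w20',50.9)"
```

```text
18.82 [607.61 253.84  28.75] [-3.5 -0.5 12.8] [-0.26  0.52  0.01]
[262.4 202.5] [610.  282.5  50.9]
[ 86.3 244.2] [524.7 257.3  50.9]
```

Lid at (575,246) rocked: its end dropped to the rim and stopped there. I'll lift, go over its dot at (574.6,246.1) and look.

>>> jog_arm(
  slide=[
    [0, 0, 0.004],
    [0, 0, 0.01],
    [-0.01, -0.003, 0.002],
    [-0.013, -0.003, 0],
    [-0.01, -0.002, -0.003],
    [0, 0, -0.004],
    [0, 0, 0],
    [0, 0, 0],
    [0, 0, 0],
  ],
  rotation=[
    [0, 0, 0],
    [0, 0, 0],
    [0, 0, 0.07],
    [0, 0, 0.07],
    [0, 0, 0.06],
    [0, 0, 0],
    [0, 0, 0],
    [0, 0, 0],
    [0, 0, 0],
  ],
  jaw=[0, 0, 0, 0, 0, 0, 0, 0, 0],
)

```text
time_s: 19.57
position: [575.2, 246.0, 36.5]
eef_rot: [[-0.24, 0.971, 0.001], [0.971, 0.24, 0.0], [0.0, 0.001, -1.0]]
force: [-0.0, -0.1, 0.5]
opening: 0.001
```

```bash
python3 -c "from h import *;wlook('w21',50.9)"
```

```text
19.62 [575.12 245.96  36.55] [-0.4  1.1  0. ] [0.04 0.03 0.02]
[339.3 202. ] [609.9 281.6  50.9]
[165.4 205.8] [526.5 259.   50.9]
```

View pics/w21.png

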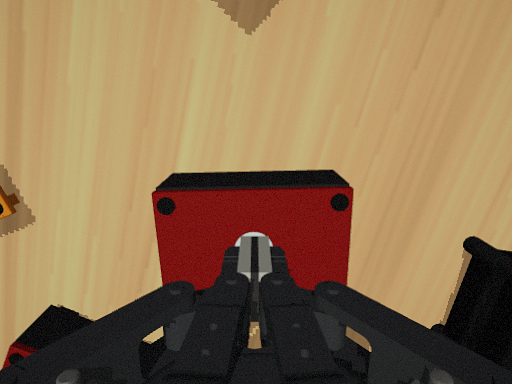

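The lid fell back level and the tip is centred over the dot, around (255,240). Pressing now.

>>> jog_arm(
  slide=[
    [0, 0, -0.003],
    [0, 0, -0.001],
    [0, 0, 0],
    [0, 0, 0],
  ],
  rotation=[
    [0, 0, 0],
    [0, 0, 0],
    [0, 0, 0],
    [0, 0, 0],
  ],
  jaw=[0, 0, 0, 0],
)

```text
time_s: 19.95
position: [574.3, 245.7, 32.3]
eef_rot: [[-0.241, 0.97, -0.0], [0.97, 0.241, -0.0], [-0.0, -0.0, -1.0]]
force: [-0.4, -0.2, -0.2]
opening: 0.0
```

>>> jog_arm(
  slide=[
    [0, 0, -0.001],
    [0, 0, 0],
  ],
  rotation=[
    [0, 0, 0],
    [0, 0, 0],
  ],
  jaw=[0, 0],
)

```text
time_s: 20.12
position: [574.3, 245.7, 31.3]
eef_rot: [[-0.242, 0.97, -0.0], [0.97, 0.242, -0.0], [-0.0, -0.0, -1.0]]
force: [0.1, -0.7, 0.3]
opening: 0.002
```

>>> jog_arm(
  slide=[
    [0, 0, -0.001],
    [0, 0, 0],
  ],
  rotation=[
    [0, 0, 0],
    [0, 0, 0],
  ],
  jaw=[0, 0],
)

```text
time_s: 20.28
position: [574.4, 245.8, 30.5]
eef_rot: [[-0.242, 0.97, 0.0], [0.97, 0.242, 0.0], [-0.0, 0.0, -1.0]]
force: [-0.0, 0.2, 0.1]
opening: 0.001
```

>>> jog_arm(
  slide=[
    [0, 0, -0.0005],
    [0, 0, 0],
  ],
  rotation=[
    [0, 0, 0],
    [0, 0, 0],
  ],
  jaw=[0, 0],
)

```text
time_s: 20.45
position: [574.4, 245.8, 30.4]
eef_rot: [[-0.242, 0.97, 0.0], [0.97, 0.242, -0.0], [-0.0, 0.0, -1.0]]
force: [-1.8, -0.2, 4.4]
opening: -0.005
```

>>> jog_arm(
  slide=[
    [0, 0, -0.0005],
    [0, 0, 0],
  ],
  rotation=[
    [0, 0, 0],
    [0, 0, 0],
  ],
  jaw=[0, 0],
)

```text
time_s: 20.62
position: [574.4, 245.8, 30.1]
eef_rot: [[-0.242, 0.97, 0.001], [0.97, 0.242, 0.0], [-0.0, 0.0, -1.0]]
force: [-1.3, -0.5, 7.0]
opening: 0.005
```

>>> jog_arm(
  slide=[
    [0, 0, -0.0005],
    [0, 0, -0.0005],
    [0, 0, 0],
  ],
  rotation=[
    [0, 0, 0],
    [0, 0, 0],
    [0, 0, 0],
  ],
  jaw=[0, 0, 0],
)

```text
time_s: 20.87
position: [574.4, 245.8, 29.3]
eef_rot: [[-0.242, 0.97, 0.001], [0.97, 0.242, -0.0], [-0.0, 0.001, -1.0]]
force: [-1.5, -0.7, 9.8]
opening: 0.0
```

>>> jog_arm(
  slide=[
    [0, 0, -0.0005],
    [0, 0, -0.0005],
    [0, 0, 0],
  ],
  rotation=[
    [0, 0, 0],
    [0, 0, 0],
    [0, 0, 0],
  ],
  jaw=[0, 0, 0],
)

```text
time_s: 21.12
position: [574.4, 245.8, 28.3]
eef_rot: [[-0.242, 0.97, 0.001], [0.97, 0.242, -0.0], [-0.0, 0.001, -1.0]]
force: [-1.7, -1.5, 8.5]
opening: 0.001
```

>>> jog_arm(
  slide=[
    [0, 0, -0.0005],
    [0, 0, -0.0005],
    [0, 0, 0],
  ],
  rotation=[
    [0, 0, 0],
    [0, 0, 0],
    [0, 0, 0],
  ],
  jaw=[0, 0, 0],
)

```text
time_s: 21.37
position: [574.4, 245.8, 27.4]
eef_rot: [[-0.242, 0.97, 0.001], [0.97, 0.242, -0.0], [-0.0, 0.001, -1.0]]
force: [-2.9, -0.8, 10.4]
opening: 0.0
```

It's sliding down at about 10 N, as expected. Pressing further now, to the rim.

>>> jog_arm(
  slide=[
    [0, 0, -0.0005],
    [0, 0, -0.0005],
    [0, 0, 0],
  ],
  rotation=[
    [0, 0, 0],
    [0, 0, 0],
    [0, 0, 0],
  ],
  jaw=[0, 0, 0],
)

```text
time_s: 21.62
position: [574.5, 245.8, 27.3]
eef_rot: [[-0.242, 0.97, 0.001], [0.97, 0.242, -0.0], [-0.0, 0.001, -1.0]]
force: [-5.0, -2.2, 20.1]
opening: -0.001
```

>>> jog_arm(
  slide=[
    [0, 0, -0.0005],
    [0, 0, 0],
    [0, 0, 0],
  ],
  rotation=[
    [0, 0, 0],
    [0, 0, 0],
    [0, 0, 0],
  ],
  jaw=[0, 0, 0],
)

```text
time_s: 21.87
position: [574.5, 245.8, 27.3]
eef_rot: [[-0.241, 0.97, 0.001], [0.97, 0.241, -0.0], [-0.0, 0.001, -1.0]]
force: [-5.8, -3.3, 25.1]
opening: -0.001
```

>>> jog_arm(
  slide=[
    [0, 0, 0],
    [0, 0, 0],
    [0, 0, 0],
    [0, 0, 0],
    [0, 0, 0],
    [0, 0, 0],
  ],
  rotation=[
    [0, 0, 0],
    [0, 0, 0],
    [0, 0, 0],
    [0, 0, 0],
    [0, 0, 0],
    [0, 0, 0],
  ],
  jaw=[0, 0, 0, 0, 0, 0],
)

```text
time_s: 22.37
position: [574.5, 245.8, 27.3]
eef_rot: [[-0.242, 0.97, 0.001], [0.97, 0.242, -0.0], [-0.0, 0.001, -1.0]]
force: [-5.6, -2.7, 24.5]
opening: 0.001
```

Run:
```python
from h import *
wlook('w22',47.9)
from bench import eyes
cv2.imwrite("pics/t22.png",eyes.read_camera("top")["frame"])
```

```text
22.42 [574.52 245.78  27.33] [-5.5 -3.  25.3] [-0.68  1.28  0.05]
[344.2 206. ] [610.  281.7  47.9]
[163.5 209.7] [526.6 259.1  47.9]
```

View pics/w22.png

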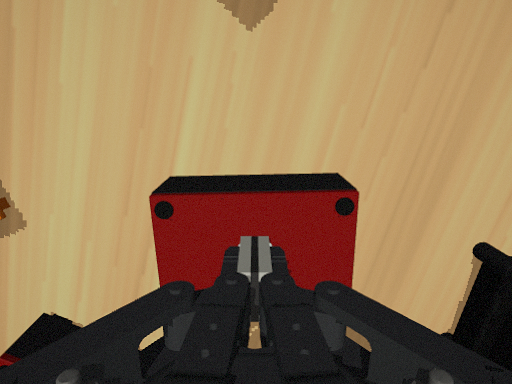

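View pics/t22.png

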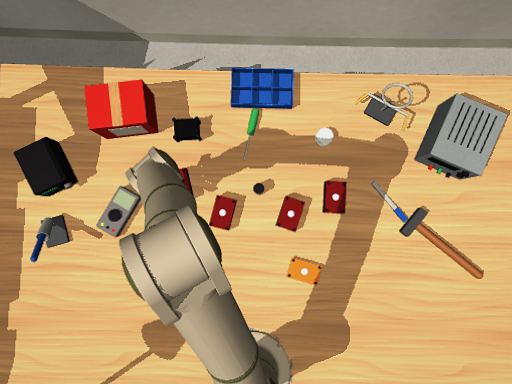

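The lid is level and 3 mm lower, with the tip holding about 25 N on the dot. The other items I can see in the top view haven't moved.

```bash
python3 -c "
from bench import r
print(r.close_job())"
```

```text
the job is handed in; nothing more can be done
None
```

The loose lid is the one at about (575, 246) mm. I pressed it home on its white dot and handed the job in at 22.4 s with the fingertip still pushing there at about 25 N.

- **Finding it:** I pressed the +x end of all four lids in turn. The three at (550, −248), (493, −108) and (491, 107) were firm: 10–15 N moved neither the lid nor its peg marks. The fourth sank about 2 mm at its end under less than 1 N, its far end rose, and it fell back level when I let go.
- **Pressing it home:** On the dot it slid down about 3.1 mm at roughly 10 N, then stopped on the rim.
- **Last checks:** Over the last half second the push stayed at 24.5–25.3 N with the lid level. In the last pictures nothing else appears to have moved. The arm hides one orange look-alike from the top camera there, so I could not check that one.

**What disagreed or went over:**
- **Fingertip height:** The lids were touched with the stated TCP about 20 mm below their tops, although the fingertips should stand 17 mm ahead of it. I went by the pictures and the measured force instead.
- **Light presses:** Three of the end presses went a little over 10 N (15.0, 10.7 and 13.5 N), all below the 25 N that might start to seat a lid.
- **Sideways force:** About 6 N of sideways force remained at the dot at the end; the lid stayed put.

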